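# Pack the last canister and snap the retaining cap on

## Robot

A 7-joint arm with a two-finger parallel gripper is mounted at the origin on the work surface. World frame = base frame: x ahead of the robot, y to its left, z up, the work surface at z = 0. Lengths are in m, angles in degrees, forces in N, time in s.
With the tool pointing down it reaches from about 0.425 to 1.025 m from the base axis. Payload 3.6 kg.
Tool frame: the origin (TCP) lies on the centre line of the jaws, within the pads' length; the fingertips stand 17 mm ahead of it and the grasp point (between the pads) lies 2 mm behind it (env.tcp_to_tips is the distance from the TCP to the fingertips, in m); z points along the fingers, y is the direction in which the jaws open and shut (so a half turn about z gives the same grasp; the last joint's range is limited). The gripper opens to 85 mm and grips with 20 to 120 N. Pads are 22 mm wide; open, the fingers measure 114 mm over their backs; the gripper's body (76 mm by 85 mm) begins 54 mm behind the grasp point. The pads swing forward as they close: fully open they stand 13 mm farther back than shut.
Start: joints at [67.752, 33.873, 2.773, 92.16, -1.908, 54.013, -1.931], TCP at [0.211, -0.694, 0.248] pointing down, gripper open.
Joint ranges: [-153.93, 153.93], [-27.13, 128.08], [-72.61, 78.16], [10.71, 143.7], [-87.88, 267.88], [4.46, 118.87], [-176.78, 176.78]. Speed limits (degrees/s): [147.25, 147.25, 180, 180, 180, 180, 180].

## Interface

Orientations are given as [roll, pitch, yaw] about the fixed x, y, z axes, in that order (R = Rz(yaw) Ry(pitch) Rx(roll)).
In Python, from cell import env, optics, workorder, nets gives the robot as it stands.
- The arm moves only by the tool move_arm, never from a script. Its arguments are lists of equal length, an entry for each row: "jaw": the finger opening in mm, from 0 to 85.4; "xyz": the shift along the tool's x, y, z in mm, a list of three; "delta_rot": the turn, a rotation vector about the tool's x, y, z in degrees, a list of three. A call has 1 to 20 rows; each row shifts and turns the commanded pose from where the row before left it, along the tool's axes as they then stand; what a row does not reach is not made up. A row lasts 1/8 s, in which the tool goes at most 62.5 mm and 10.7 degrees, less where a joint would pass 70% of its speed; a pose out of reach is approached as far as the arm can. A call with a gripper value outside its range is refused whole. The fingers move at their own pace and stop on an object; the grip force is fixed at half the most. Time passes only in rows, so rows that do not move let the fingers close. It gives the time, the measured TCP pose, the force and the opening at its end, in the units of the state.
- env.read_state(): the state, without advancing time (a new reading comes with each control period).
- optics.snapshot(name): name is "scene" or "top"; returns a dict with "color" (400x640x3 uint8, red, green, blue), "mtx" (3x3 intrinsics, pixels), "eye" and "attitude" of the camera in the world. Camera axes: x right, y down, z forward; pixel columns grow to the right and rows downward; lengths in m; the calibration is good to about 2 mm. A picture is of the moment at which its call begins. There is no depth.
- workorder.finish_job(): hands the job in, once; it reports no verdict.
Trained networks look in a picture, given as the dict that the camera call returned (one of the last four; its "shot" number tells which), for a name from the list of things; names that differ only in an ending like _2 or _b are one class to them, and where a whole thing is asked for, a point or a joint stands for the part that bears it (a point fixed in the world has none). Each returns a list of dicts, best first, with "conf" (0 to 1); they miss things now and then, are a little off and sometimes report something else, mostly with a low value. They report only what shows in the picture. A call takes as long as a camera call.
- nets.find_in(name, picture): "centre" ([column, row] in pixels, amid what is visible of it).
The state is a dict: "clock": time; "qpos": joint angles; "joint_velocities": joint speeds; "tau": joint torques, N m; "eef_pos": TCP position; "tcp_rot": TCP orientation; "contact_force": force on the tool from outside, world axes, zero at the start; "ft_torque": the same for the moment, N m; "finger_gap": opening from 0.0 (shut) to 1.0 (fully open).
Only numpy, scipy, OpenCV 4.12 (cv2) and the standard library are available. Lean on these libraries where they do the work, as an engineer would, in place of code of your own. Each camera call takes 0.05 s, during which the arm holds its last target.

## Task

Put the loose canister from the bench upright and fully down into the free pocket of the grey kit box and let go of it; only then press the black snap cap straight down onto the box's stud until it clicks, and keep pressing past the click so that the sprung collar under the cap is clearly pushed down. Finish while still holding the cap pressed down like that: do not let go or ease off. Leave the things already packed and the other things on the bench where they are.

Things in the scene. Friction and masses are not known exactly. Their poses are not given: they have to be found in the camera images.
- kit_box: Grey open-topped box, fixed to the bench, 80 (x) x 242 (y) x 55 (high) mm outside, walls and floor 5 mm. Origin: centre of its underside; y along its length, z up. A bulkhead (y -20 to 20 mm, 57 mm high) crosses the middle and carries the stud. The +y half is full (canister, carton); the -y half has a carton at its end wall and the free pocket between it and the bulkhead.
- pocket (a point): Centre of the free pocket, on the box's inner floor (5 mm above the bench), at y = -55 mm of the box. The free space is 70 x 70 mm (a carton 46 mm high stands on its far side), for the 64 mm canister. Axes as the box.
- stud_tip (a point): Centre of the top of the vertical steel stud, 96 mm above the bench, mid-box. 16 mm in diameter, its last 8 mm tapering to 6 mm across. Four sprung balls stick out 4 mm round it, centred 19 mm below the tip; the cap's inner lip must be forced over them.
- collar (a joint): Sprung steel ring, 38 mm across, round the foot of the stud. 0 m = up (its top 30 mm below the stud tip, 66 mm above the bench); grows as it is pushed down, stop at 0.005. About 3 N starts it, 2.5 N more per mm. It stays down only while pressed; 0.003 is a good press.
- canister_center (a point): Loose canister standing on the bench: point on its axis, 44 mm above its underside; z along the axis. Aluminium body 64 mm in diameter, 50 mm high, with a paper band; on top a white round grip stem 22 mm in diameter, 38 mm high (88 mm in all). 0.17 to 0.35 kg. An identical one is already in the box.
- cap_center (a point): Black snap cap standing on the bench, open end down: point on its axis, 23 mm above its underside; z along the axis. 46 mm high: flange 60 mm in diameter, 5 mm thick at the bottom, above it a round knob 32 mm in diameter. Hole in the underside 40 mm deep: mouth 24 mm wide, lip 19 mm wide (3 to 6 mm up), 25 mm wide above.
- cap: The same cap, origin at the centre of its underside. Going down the stud, the lip meets the balls with the underside about 78 mm above the bench, force rises to 8-18 N near 76 mm and is gone by about 71 mm (click); the underside meets the collar at 66 mm and is fully down (collar on its stop) at 61 mm. Once on, its flange overhangs the canisters, so the canister must be packed first.
- packed_canister: Canister already packed in the +y half of the box, same shape as the loose one: origin at the centre of its underside. Its stem rises to 93 mm above the bench, 55 mm from the stud's axis. Stays packed (a nudge of a few mm is fine).
- carton_a: Small cardboard carton already packed at the -y end of the box, 66 x 23 x 46 mm high, origin at the centre of its underside. Stays packed (a nudge of a few mm is fine).
- carton_b: The same carton at the +y end of the box.
- tape: Cardboard tape ring lying on the bench, 90 mm in diameter, 48 mm high, origin at the centre of its underside. Bystander.
- driver: Screwdriver lying on the bench, origin on its underside. Bystander.
- caster: Spare caster wheel lying flat on the bench, 68 mm in diameter, 30 mm high, origin at the centre of its underside. Bystander.

How it is judged (in metres and radians):
On the way, in this order (a step that is already met when the one before it is completed fails the run):
1. the canister stands upright, fully down in the free pocket, and is let go (horizontal distance between canister_center and pocket below 0.007 m and z of canister_center in the frame of kit_box below 0.053 m and angle between canister_center's own z axis and vertical below 0.08 rad and contact force between the fingers and canister below 0.2 N), for 0.2 s.
2. the cap is on the stud past the click and presses the collar down (horizontal distance between cap_center and stud_tip below 0.004 m and z of cap_center in the frame of kit_box below 0.0885 m and angle between cap_center's own z axis and vertical below 0.08 rad and value of joint collar above 0.0015 m), for 0.1 s.
At the end, for the whole second after the job is handed in: Canister upright on the pocket floor (within 7 mm of centre); cap past the click (axis within 4 mm, underside under 65.5 mm above the bench, upright) and still held down by the fingers (over 3 N), collar down more than 1.5 mm; packed things still on the box floor (all of step 2 and horizontal distance between canister_center and pocket below 0.007 m and z of canister_center in the frame of kit_box below 0.053 m and angle between canister_center's own z axis and vertical below 0.08 rad and contact force between cap and the fingers above 3 N and z of each of carton_a, carton_b, packed_canister in the frame of kit_box below 0.012 m and linear speed of cap below 0.02 m/s); the arm keeps its last pose, push and grip.
It fails at once if a bystander on the bench was moved more than 30 mm (distance of any of tape, driver, caster from where it was at the start of the episode above 0.03 m).
It fails at once if a packed thing was moved more than 15 mm (distance of any of packed_canister, carton_a, carton_b from where it was at the start of the episode above 0.015 m).
It also fails if it takes over 58 s, if anything falls off the work surface, if the arm or the gripper's body presses on something with over 40 N, if the wrist force passes 120 N, or if a joint passes its speed limit or range.

## Working session

There is one attempt and no reset: what is moved stays moved. The work goes in short steps, Python scripts to look and compute and a tool call to move; the robot and the scene stay as the last step left them, time stands still between calls to the robot, and variables do not carry over. Pictures are saved under pics/ and viewed, and the job is handed in when it is done.

Besides the shell and the picture viewer there is one more tool, called as a command line: name --argument value ..., lists and objects as JSON in quotes. move_arm: Moves the arm, as the interface text tells. Its arguments: {"type":"object","properties":{"jaw":{"type":"array","items":{"type":"number"}},"xyz":{"type":"array","items":{"type":"array","items":{"type":"number"}}},"delta_rot":{"type":"array","items":{"type":"array","items":{"type":"number"}}}},"required":["jaw","xyz","delta_rot"]}

```bash
mkdir -p pics; ls; python3 - <<'E'
from cell import env, optics, workorder, nets
import cv2, numpy as np
print(env.read_state(), env.tcp_to_tips)
for n in ("scene","top"):
    s=optics.snapshot(n)
    cv2.imwrite(f"pics/{n}0.png",s["color"][:,:,::-1])
    print(n,{k:(v.tolist() if hasattr(v,'tolist') else v) for k,v in s.items() if k!="color"})
    for o in ("kit_box","stud_tip","canister_center","cap_center","packed_canister","carton_a","tape","driver","caster","pocket"):
        try: print(o,[(np.round(d["centre"],1).tolist(),round(d["conf"],2)) for d in nets.find_in(o,s)])
        except Exception as e: print(o,e)
E
```

```text
pics
{'clock': 0.0, 'qpos': array([67.75213206, 33.92437759,  2.76715357, 92.23610455, -1.9092021 ,
       54.0110586 , -1.9296623 ]), 'joint_velocities': array([-0.03137758, -0.04711815, -0.02119063,  0.12739215, -0.05281926,
       -0.07492414, -0.06857699]), 'tau': array([ 5.02693783e-04, -5.48686409e+01,  1.54638559e+00, -1.98123872e+01,
        9.29836038e-03,  8.62212066e-03,  1.13057919e-05]), 'eef_pos': array([ 0.21043676, -0.69297404,  0.24715975]), 'tcp_rot': array([-1.79874720e+02,  5.91712483e-03,  1.68959856e+01]), 'contact_force': array([ 0.1641959 ,  0.47748497, -0.00681523]), 'ft_torque': array([-0.04082108, -0.03944958,  0.01295159]), 'finger_gap': 1.0006895474535498} 0.017
scene {'mtx': [[487.307139006663, 0.0, 319.18613996552557], [0.0, 487.307139006663, 195.63425147229646], [0.0, 0.0, 1.0]], 'eye': [1.1393777762444564, 0.6127020115370623, 0.8442944286672857], 'attitude': [-133.46486462487297, 0.4522468450714813, 139.4173543538047], 'shot': 1}
kit_box []
stud_tip [([339.3, 199.0], 0.91)]
canister_center [([270.6, 139.6], 0.94)]
cap_center [([478.5, 269.2], 0.76), (
[... 365 characters left out ...]
838340613], [0.0, 502.7934459272851, 195.11271711672347], [0.0, 0.0, 1.0]], 'eye': [0.47527425191081196, 0.021505942830416257, 1.1809981098438265], 'attitude': [-172.43371024634573, -0.015697653715453407, -89.87473535889781], 'shot': 2}
kit_box [([349.7, 230.4], 0.7), ([194.8, 266.4], 0.44), ([383.6, 217.4], 0.23)]
stud_tip [([348.0, 226.3], 0.79)]
canister_center [([464.2, 230.8], 0.96)]
cap_center [([194.8, 265.5], 0.77)]
packed_canister [([321.3, 240.5], 0.67)]
carton_a [([385.2, 216.1], 0.89), ([302.6, 254.6], 0.89)]
tape [([281.4, 107.4], 0.61)]
driver [([349.7, 118.6], 0.85), ([351.3, 227.1], 0.68)]
caster [([461.5, 151.9], 0.81), ([300.9, 250.5], 0.29)]
pocket [([348.4, 228.4], 0.68)]
```

View pics/scene0.png

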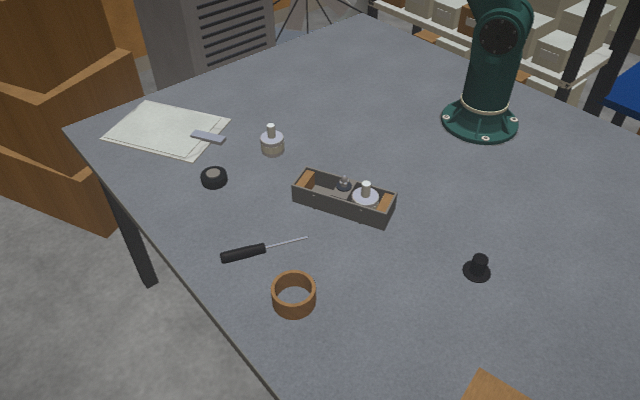

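View pics/top0.png

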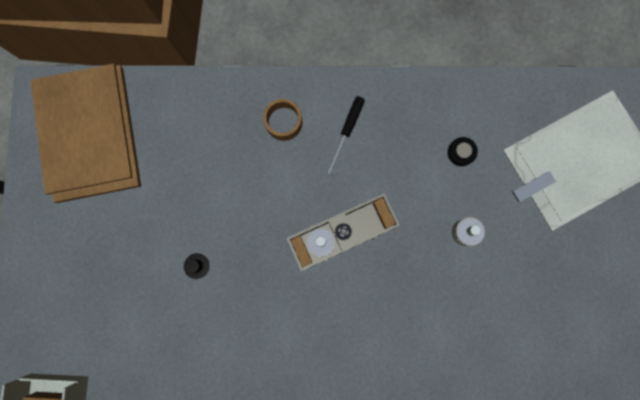

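```bash
cat > h.py <<'E'
from cell import env, optics, workorder, nets
import cv2, numpy as np
from scipy.spatial.transform import Rotation as R
def cam(s):
    return R.from_euler('xyz',s['attitude'],degrees=True).as_matrix(),np.array(s['eye']),np.array(s['mtx'])
def proj(s,P):
    Rm,e,K=cam(s); p=(np.atleast_2d(P)-e)@Rm@K.T
    return p[:,:2]/p[:,2:]
def onz(s,uv,z):
    Rm,e,K=cam(s); d=Rm@np.linalg.solve(K,[uv[0],uv[1],1]); return e+d*(z-e[2])/d[2]
def circ(x,y,z,r,n=80):
    t=np.linspace(0,2*np.pi,n); return np.c_[x+r*np.cos(t),y+r*np.sin(t),0*t+z]
def overlay(s,curves,c,half,fn,k=8):
    u0,v0=int(c[0])-half,int(c[1])-half
    im=s['color'][v0:v0+2*half,u0:u0+2*half,::-1]
    im=cv2.resize(im,None,fx=k,fy=k,interpolation=cv2.INTER_CUBIC)
    for P,col in curves:
        q=(proj(s,P)-[u0,v0]+0.5)*k
        cv2.polylines(im,[np.round(q).astype(int)],False,col,1,cv2.LINE_AA)
    return im
def boxpts(x,y,yaw):
    c,s_=np.cos(yaw),np.sin(yaw)
    def T(L): 
        L=np.array(L,float); return np.c_[x+c*L[:,0]-s_*L[:,1],y+s_*L[:,0]+c*L[:,1],L[:,2]]
    return T
def rect(a,b,z,y0=0): return [[-a,-b+y0,z],[a,-b+y0,z],[a,b+y0,z],[-a,b+y0,z],[-a,-b+y0,z]]
E
python3 - <<'E'
from h import *
t=optics.snapshot("top"); s=optics.snapshot("scene")
import pickle; pickle.dump((t,s),open('p.pkl','wb'))
for z,n,uv in ((.096,'stud',(348,226.3)),(.044,'can',(464.2,230.8)),(.023,'cap',(194.8,265.5))): print(n,onz(t,uv,z))
for z,n,uv in ((.096,'stud',(339.3,199)),(.044,'can',(270.6,139.6)),(.023,'cap',(478.5,269.2))): print(n,onz(s,uv,z))
ims=[]
for c in ((345,232),(468,232),(196,266)): ims.append((t,c))
for c in ((345,198),(271,140),(478,268)): ims.append((s,c))
for i,(p,c) in enumerate(ims):
    h=62 if i%3==0 else 25
    k=800//(2*h)if h<40 else 6
    im=overlay(p,[],c,h,'',k); cv2.imwrite(f'pics/c{i}.png',im[:600] if h<40 else im[60:650])
def col(i): return cv2.resize(cv2.imread(f'pics/c{i}.png'),(400,300))
cv2.imwrite('pics/cc.png',np.vstack([np.hstack([cv2.resize(overlay(*[p,[],c,25,'',8]),(300,300)) for p,c in (ims[1],ims[2])]),np.hstack([cv2.resize(overlay(*[p,[],c,25,'',8]),(300,300)) for p,c in (ims[4],ims[5])])]))
# box corners from top approx
for uv in ((385,194),(398,224),(302,270),(288,239)): print(uv,onz(t,uv,.055))
E
```

```text
stud [ 0.55154809 -0.01554867  0.096     ]
can [ 0.54560691 -0.2799246   0.044     ]
cap [0.4664539  0.33158061 0.023     ]
stud [0.60369176 0.04673365 0.096     ]
can [ 0.5503676  -0.28783498  0.044     ]
cap [0.47404855 0.3419225  0.023     ]
(385, 194) [ 0.62764902 -0.10073268  0.055     ]
(398, 224) [ 0.5598373  -0.12906782  0.055     ]
(302, 270) [0.45734435 0.08517728 0.055     ]
(288, 239) [0.52575753 0.11710965 0.055     ]
```

View pics/c0.png

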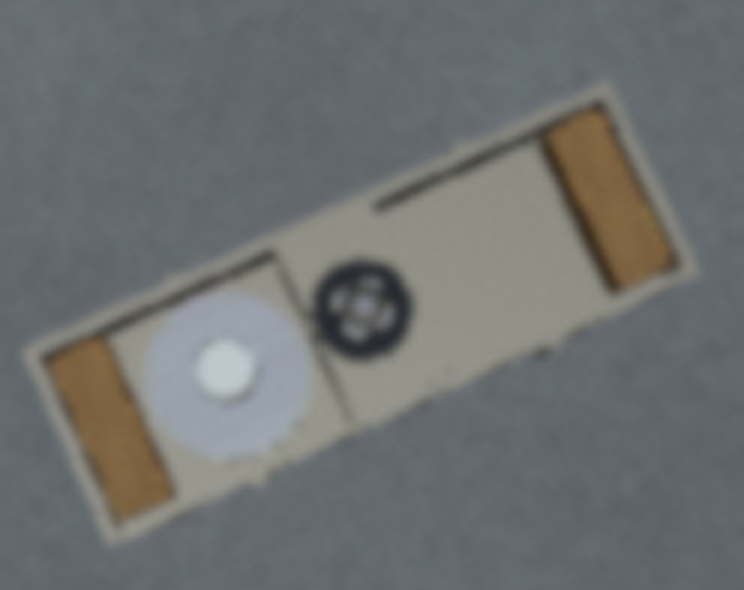

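View pics/cc.png

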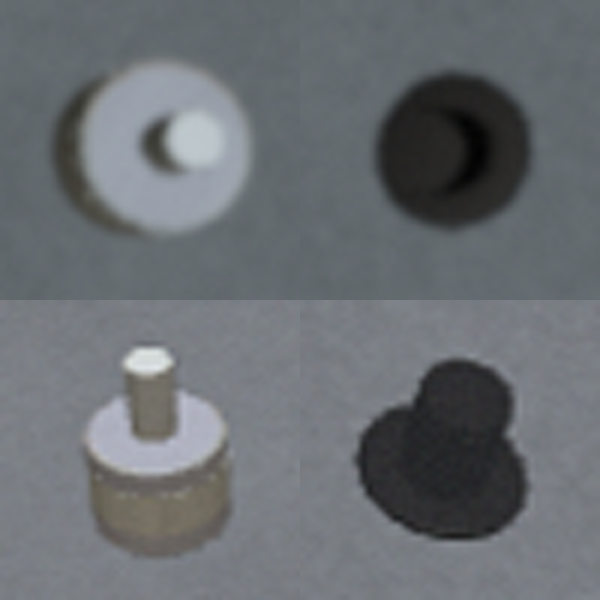

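View pics/c3.png

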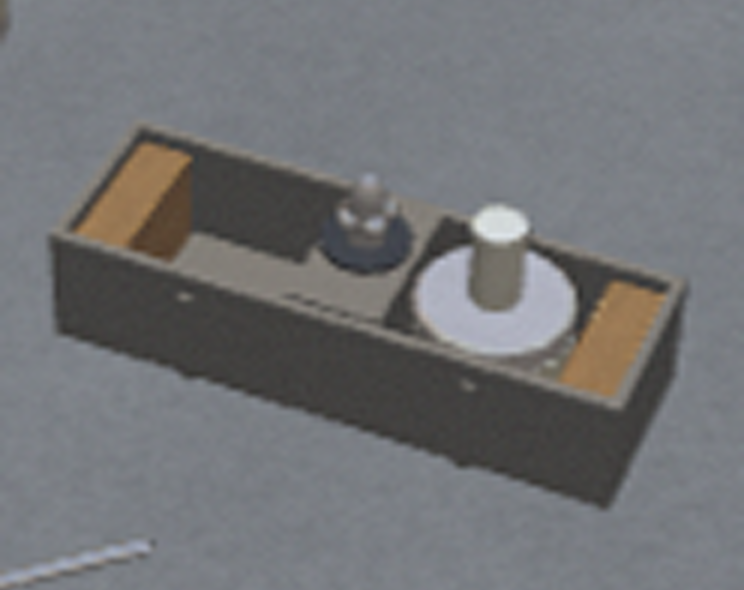

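```bash
cat > fit.py <<'E'
from h import *
from scipy.ndimage import map_coordinates, gaussian_filter
from scipy.optimize import minimize
def grad(s,sig=0.8):
    g=[gaussian_filter(s['color'][:,:,c].astype(float),sig) for c in range(3)]
    return np.sqrt(sum(sum(d**2 for d in np.gradient(a)) for a in g))
def dense(P,n=40):
    P=np.array(P,float); o=[]
    for a,b in zip(P[:-1],P[1:]): o.append(a+(b-a)*np.linspace(0,1,n)[:,None])
    return np.vstack(o)
def score(s,g,P):
    q=proj(s,P); v=map_coordinates(g,[q[:,1],q[:,0]],order=1); return np.minimum(v,40).mean()
def fit(model,x0,views,steps):
    f=lambda x:-sum(w*score(s,g,P) for s,g in views for P,w in model(x,s))
    best=None
    x0=np.array(x0,float); rng=np.random.default_rng(0)
    X=[x0]+[x0+rng.uniform(-1,1,len(x0))*steps for _ in range(60)]
    X=sorted(X,key=f)[:8]
    r=min((minimize(f,x,method='Nelder-Mead',options=dict(initial_simplex=np.vstack([x]+[x+np.eye(len(x))[i]*steps[i]*.3 for i in range(len(x))]))) for x in X),key=lambda r:r.fun)
    return r.x,r.fun
def can(x,s): return [(circ(x[0],x[1],.05,.032),1),(circ(x[0],x[1],.088,.011),.7)]
def capm(x,s):
    # silhouettes: flange bottom/top, knob top
    return [(circ(x[0],x[1],.0025,.030),1),(circ(x[0],x[1],.046,.016),.5)]
def box(x,s):
    T=boxpts(*x); return [(dense(T(rect(.04,.121,.055))),1),(dense(T(rect(.035,.116,.055))),.5),(T(circ(0,0,.066,.019)),.5)]
E
python3 - <<'E'
from fit import *; import pickle
t,s=pickle.load(open('p.pkl','rb')); V=[(t,grad(t)),(s,grad(s))]
for n,m,x0,st in (('box',box,[.543,-.007,.441],[.015,.015,.05]),('can',can,[.548,-.284],[.015,.015]),('cap',capm,[.470,.337],[.015,.015])):
    res=[]
    for nm,v in (('both',V),('top',V[:1]),('scene',V[1:])):
        x,f=fit(m,x0,v,np.array(st)); res.append(x); print(n,nm,np.round(x,4),round(f,1))
    x=res[0]
    ims=[]
    for p in (t,s):
        c=proj(p,[[x[0],x[1],.04]])[0]
        h=62 if n=='box' else 25
        ims.append(cv2.resize(overlay(p,[(P,(0,255,0)) for P,w in m(x,p)],c,h,'',6 if h>40 else 8),(400,400)))
    cv2.imwrite(f'pics/fit_{n}.png',np.hstack(ims))
E
python3 -c "
import cv2,numpy as np
a=[cv2.imread(f'pics/fit_{n}.png') for n in('can','cap')]
cv2.imwrite('pics/fit_cc.png',cv2.resize(np.vstack(a),(600,600)))"
```

```text
box both [ 0.5437 -0.0043  0.4333] -94.7
box top [ 0.5434 -0.0048  0.431 ] -43.5
box scene [ 5.431e-01 -2.000e-04  4.259e-01] -52.5
can both [ 0.5449 -0.2909] -110.2
can top [ 0.5447 -0.291 ] -49.6
can scene [ 0.5457 -0.2897] -60.9
cap both [0.4657 0.3345] -90.8
cap top [0.466  0.3345] -42.2
cap scene [0.4649 0.3351] -48.7
```

View pics/fit_box.png

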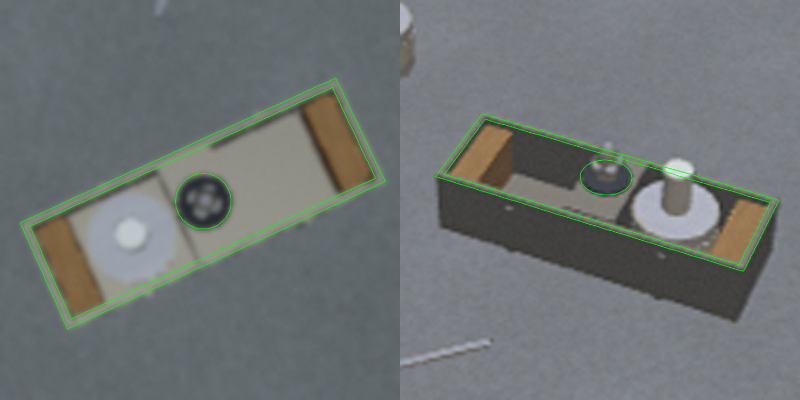

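View pics/fit_cc.png

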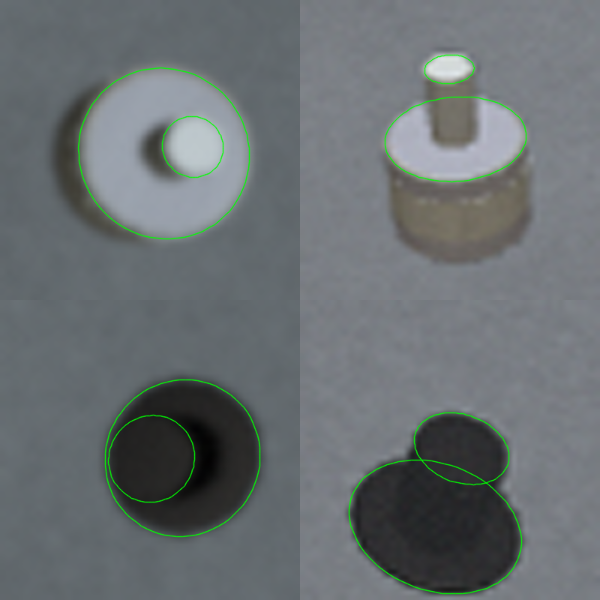

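```bash
cat > plan.py <<'E'
from h import *
import json,sys
def rows(n,target,yaw,p=None,rot=None,dec=1):
    st=env.read_state(); p=np.array(st['eef_pos'] if p is None else p); r=st['tcp_rot'] if rot is None else rot
    Rc=R.from_euler('xyz',r,degrees=True); Rt=R.from_euler('xyz',[180,0,yaw],degrees=True)
    rv=(Rc.inv()*Rt).as_rotvec(degrees=True)/n
    dr=np.round(rv,2); d=[]
    tgt=np.array(target)
    for i in range(n):
        goal=p+(tgt-p)/(n-i)
        x=np.round(Rc.inv().apply(goal-p)*1000,dec); d.append(x.tolist()); p=p+Rc.apply(x)/1000
        Rc=Rc*R.from_rotvec(dr,degrees=True)
    print(json.dumps(d)); print('rot each',dr.tolist(), 'end',p)
if __name__=='__main__':
    a=list(map(float,sys.argv[1:])); rows(int(a[0]),a[1:4],a[4])
E
python3 plan.py 12 .545 -.2905 .17 114.8
```

```text
[[36.4, -24.1, 6.5], [39.5, -18.6, 6.5], [41.7, -12.9, 6.5], [43.1, -6.8, 6.5], [43.7, -0.6, 6.5], [43.3, 5.6, 6.5], [42.1, 11.7, 6.6], [40.0, 17.5, 6.5], [37.1, 23.0, 6.6], [33.4, 28.1, 6.5], [29.1, 32.5, 6.6], [24.2, 36.3, 6.5]]
rot each [0.0, 0.0, -8.16] end [ 0.54501874 -0.29049095  0.17000132]
```

move_arm --jaw '[60,60,60,60,60,60,60,60,60,60,60,60,60,60]' --xyz '[[36.4,-24.1,6.5],[39.5,-18.6,6.5],[41.7,-12.9,6.5],[43.1,-6.8,6.5],[43.7,-0.6,6.5],[43.3,5.6,6.5],[42.1,11.7,6.6],[40.0,17.5,6.5],[37.1,23.0,6.6],[33.4,28.1,6.5],[29.1,32.5,6.6],[24.2,36.3,6.5],[0,0,0],[0,0,0]]' --delta_rot '[[0,0,-8.16],[0,0,-8.16],[0,0,-8.16],[0,0,-8.16],[0,0,-8.16],[0,0,-8.16],[0,0,-8.16],[0,0,-8.16],[0,0,-8.16],[0,0,-8.16],[0,0,-8.16],[0,0,-8.16],[0,0,0],[0,0,0]]'

```text
clock: 2.95
eef_pos: [0.5446, -0.2911, 0.1699]
tcp_rot: [-179.9, 0.0, 114.8]
contact_force: [-0.4, -0.5, -0.0]
finger_gap: 0.705
```

```bash
python3 - <<'E'
from h import *
st=env.read_state(); print(st['clock'],st['qpos'].round(1),st['eef_pos'],st['tcp_rot'],st['contact_force'],st['finger_gap'])
t=optics.snapshot("top"); s=optics.snapshot("scene")
st=env.read_state(); p=st['eef_pos']
im=[]
for v,c in((t,(468,232)),(s,(271,120))):
    im.append(cv2.resize(overlay(v,[(circ(*p,.005),(0,0,255)),(circ(.545,-.2905,.088,.011),(0,255,0))],c,45,'',8),(400,400)))
cv2.imwrite('pics/a1.png',np.hstack(im))
import plan
plan.rows(3,[.545,-.2905,.100],114.8)
E
```

```text
2.95 [ 40.3  33.3 -23.3 109.2  19.2  41.4  30.6] [ 0.54463762 -0.2910686   0.16991721] [-1.79944644e+02  1.48965408e-02  1.14758296e+02] [-0.35191773 -0.51467721 -0.03123584] 0.7045900982695584
[[0.4, 0.6, 23.3], [0.4, 0.6, 23.3], [0.3, 0.6, 23.4]]
rot each [-0.03, 0.01, -0.05] end [ 0.54504597 -0.29051367  0.09996957]
```

View pics/a1.png

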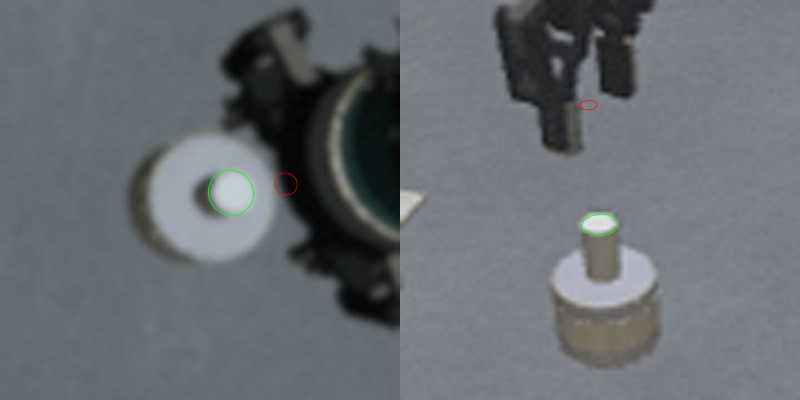

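move_arm --jaw '[60,60,60,60,60,60]' --xyz '[[0.4,0.6,20],[0.4,0.6,20],[0.3,0.6,20],[0,0,20],[0,0,15.5],[0,0,0]]' --delta_rot '[[0,0,0],[0,0,0],[0,0,0],[0,0,0],[0,0,0],[0,0,0]]'

```text
clock: 3.8
eef_pos: [0.5453, -0.2882, 0.0728]
tcp_rot: [-179.9, -0.1, 114.8]
contact_force: [0.3, 0.1, -0.1]
finger_gap: 0.703
```

```bash
python3 - <<'E'
from h import *
t=optics.snapshot("top"); s=optics.snapshot("scene")
im=[]
for v,c in((t,(468,232)),(s,(271,140))):
    im.append(cv2.resize(overlay(v,[],c,40,'',8),(400,400)))
cv2.imwrite('pics/a2.png',np.hstack(im))
E
```

```text
(no output)
```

View pics/a2.png

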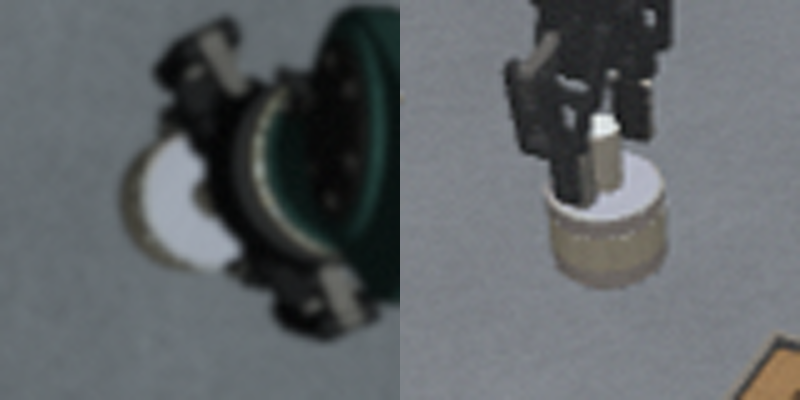

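```bash
python3 - <<'E'
from h import *
import plan
st=env.read_state(); print(st['eef_pos'],st['contact_force'],st['tcp_rot'])
plan.rows(1,[.545,-.2905,.074],114.8)
E
```

```text
[ 0.54649984 -0.28863857  0.07451827] [ 0.51010121 -0.18209257  0.36453098] [1.79985813e+02 9.69517432e-03 1.14823783e+02]
[[-1.1, -2.1, 0.5]]
rot each [0.01, 0.01, 0.02] end [ 0.54505584 -0.29051859  0.07401794]
```

```bash
python3 - <<'E'
from h import *
A=[]
for i in range(8):
    A.append(env.read_state()['eef_pos']); optics.snapshot("top")
A=np.array(A); print(A.round(4)); print(A.mean(0))
p=np.array([.211,-.694,.248]); Rc=R.from_euler('xyz',[180,0,16.9],degrees=True)
for x in [[36.4, -24.1, 6.5], [39.5, -18.6, 6.5], [41.7, -12.9, 6.5], [43.1, -6.8, 6.5], [43.7, -0.6, 6.5], [43.3, 5.6, 6.5], [42.1, 11.7, 6.6], [40.0, 17.5, 6.5], [37.1, 23.0, 6.6], [33.4, 28.1, 6.5], [29.1, 32.5, 6.6], [24.2, 36.3, 6.5]]:
    p=p+Rc.apply(x)/1000; Rc=Rc*R.from_rotvec([0,0,-8.16],degrees=True)
print(p); p=p+Rc.apply([1.1,1.8,95.5])/1000; print(p)
E
```

```text
[[ 0.5465 -0.2886  0.0745]
 [ 0.5468 -0.2888  0.075 ]
 [ 0.5469 -0.2889  0.0753]
 [ 0.5468 -0.2889  0.0753]
 [ 0.5468 -0.289   0.0754]
 [ 0.5466 -0.2889  0.0753]
 [ 0.5465 -0.2889  0.0752]
 [ 0.5464 -0.2889  0.075 ]]
[ 0.54666682 -0.28886119  0.07511221]
[ 0.54530538 -0.29066507  0.1697    ]
[ 0.54647737 -0.28891109  0.0742    ]
```

```bash
cat > cmd.py <<'E'
# tracks the commanded pose
from h import *
import json,sys,os
F='cmd.json'
def load(): d=json.load(open(F)); return np.array(d['p']),R.from_quat(d['q'])
def save(p,Rc): json.dump(dict(p=list(p),q=list(Rc.as_quat())),open(F,'w'))
def did(rows,rots=None):
    p,Rc=load()
    for i,x in enumerate(rows):
        p=p+Rc.apply(x)/1000
        if rots is not None: Rc=Rc*R.from_rotvec(rots[i],degrees=True)
    save(p,Rc); print('cmd',p.round(4),Rc.as_euler('xyz',degrees=True).round(2))
def to(n,tgt,yaw=None):
    p,Rc=load(); tgt=np.array(tgt)
    dr=np.zeros(3)
    if yaw is not None: dr=np.round((Rc.inv()*R.from_euler('xyz',[180,0,yaw],degrees=True)).as_rotvec(degrees=True)/n,2)
    d=[]
    for i in range(n):
        g=p+(tgt-p)/(n-i); x=np.round(Rc.inv().apply(g-p)*1000,1); d.append(x.tolist()); p=p+Rc.apply(x)/1000; Rc=Rc*R.from_rotvec(dr,degrees=True)
    print(json.dumps(d),'rot',dr,'end',p.round(4))
def mean(n=6):
    A=[]
    for i in range(n): s=env.read_state(); A.append(np.r_[s['eef_pos'],s['contact_force']]); optics.snapshot('top')
    print('meas',np.mean(A,0).round(4),s['tcp_rot'].round(2),'gap',s['finger_gap'],'t',s['clock'])
E
python3 - <<'E'
from cmd import *
E
mv cmd.py trk.py; python3 - <<'E'
from trk import *
save([.54647737,-.28891109,.0742],R.from_euler('xyz',[180,0,114.82],degrees=True))
to(1,[.545,-.2905,.0735],114.8)
E
```

```text
[[-0.8, -2.0, 0.7]] rot [-0.   -0.    0.02] end [ 0.545  -0.2905  0.0735]
```

move_arm --jaw '[60,40,26,15,12,12,12,12,12]' --xyz '[[-0.8,-2.0,0.7],[0,0,0],[0,0,0],[0,0,0],[0,0,0],[0,0,0],[0,0,0],[0,0,0],[0,0,0]]' --delta_rot '[[0,0,0],[0,0,0],[0,0,0],[0,0,0],[0,0,0],[0,0,0],[0,0,0],[0,0,0],[0,0,0]]'

```text
clock: 5.42
eef_pos: [0.5445, -0.2904, 0.0738]
tcp_rot: [-180.0, -0.0, 114.8]
contact_force: [-0.8, -1.2, 2.4]
finger_gap: 0.238
```

```bash
python3 - <<'E'
from trk import *
did([[-0.8,-2.0,.7]]); mean(2)
b=.432; 
pk=np.array([.5436+.055*np.sin(b),-.0046-.055*np.cos(b)]); print('pocket',pk,np.degrees(b)+90)
E
```

```text
cmd [ 0.545  -0.2905  0.0735] [180.     0.   114.82]
meas [ 0.5445 -0.2904  0.0738 -1.4281 -0.7719  2.7354] [-1.7997e+02 -1.0000e-02  1.1481e+02] gap 0.24287424586127074 t 5.475
pocket [ 0.56662783 -0.05454716] 114.75177674965155
```

move_arm --jaw '[12,12,12,12,12,12]' --xyz '[[0,0,-5],[0,0,-20],[0,0,-30],[0,0,-25],[0,0,-5],[0,0,0]]' --delta_rot '[[0,0,0],[0,0,0],[0,0,0],[0,0,0],[0,0,0],[0,0,0]]'

```text
clock: 6.28
eef_pos: [0.5446, -0.2902, 0.1591]
tcp_rot: [180.0, 0.0, 114.8]
contact_force: [-0.1, 1.2, -4.7]
finger_gap: 0.236
```

```bash
python3 - <<'E'
from trk import *
did([[0,0,-85]]); mean(1); to(9,[.5666,-.0545,.1585],114.75)
t=optics.snapshot("top"); s=optics.snapshot("scene")
im=[]
for v,c in((t,(478,232)),(s,(271,110))):
    im.append(cv2.resize(overlay(v,[],c,50,'',8),(400,400)))
cv2.imwrite('pics/a3.png',np.hstack(im))
E
```

```text
cmd [ 0.545  -0.2905  0.1585] [180.     0.   114.82]
meas [ 0.5446 -0.2902  0.1591 -0.1284  1.1614 -4.6837] [1.7998e+02 2.0000e-02 1.1482e+02] gap 0.23618493559892217 t 6.275
[[22.8, 13.2, 0.0], [22.8, 13.2, 0.0], [22.8, 13.2, 0.0], [22.8, 13.2, 0.0], [22.8, 13.2, 0.0], [22.8, 13.1, 0.0], [22.8, 13.1, 0.0], [22.8, 13.2, 0.0], [22.8, 13.1, 0.0]] rot [ 0.   -0.    0.01] end [ 0.5666 -0.0545  0.1585]
```

View pics/a3.png

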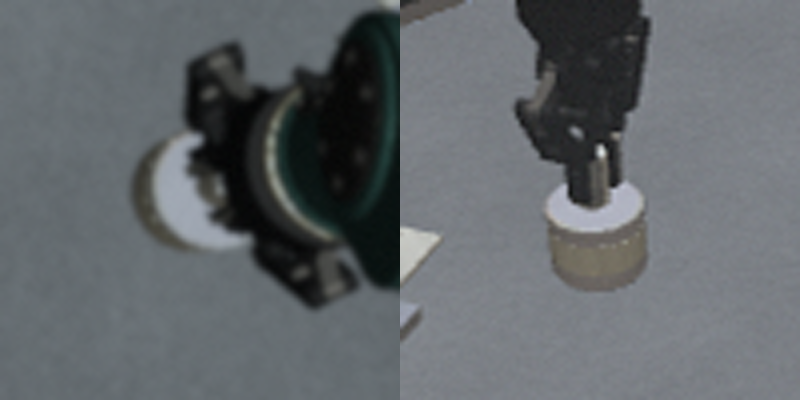

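move_arm --jaw '[12,12,12,12,12,12,12,12,12,12,12,12]' --xyz '[[12,7,0],[22.8,13.2,0],[22.8,13.2,0],[22.8,13.2,0],[22.8,13.2,0],[22.8,13.2,0],[22.8,13.2,0],[22.8,13.2,0],[22.4,12.8,0],[10.8,6.2,0],[0,0,0],[0,0,0]]' --delta_rot '[[0,0,0],[0,0,0],[0,0,0],[0,0,0],[0,0,0],[0,0,0],[0,0,0],[0,0,0],[0,0,0],[0,0,0],[0,0,0],[0,0,0]]'

```text
clock: 7.92
eef_pos: [0.5659, -0.0561, 0.1585]
tcp_rot: [-179.9, 0.0, 114.7]
contact_force: [-0.6, -0.2, -3.0]
finger_gap: 0.238
```

```bash
python3 - <<'E'
from trk import *
did([[22.8*7+12+22.4+10.8,13.2*7+26,0]]); mean(3)
p,_=load()
t=optics.snapshot("top"); s=optics.snapshot("scene")
T=boxpts(.5436,-.0046,.432); z=.085
C=[(circ(p[0],p[1],.05+z,.032),(0,255,0)),(circ(p[0],p[1],z,.032),(0,255,0)),(T(rect(.04,.121,.055)),(0,255,255)),(T(circ(0,0,.096,.003)),(255,255,0))]
im=[]
for v,c in((t,(370,225)),(s,(325,160))):
    im.append(cv2.resize(overlay(v,C,c,60,'',8),(400,400),interpolation=cv2.INTER_AREA))
cv2.imwrite('pics/a4.png',np.hstack(im))
im=overlay(s,C,(325,165),40,'',8); cv2.imwrite('pics/a4b.png',im[:600])
E
```

```text
cmd [ 0.5665 -0.0549  0.1585] [180.     0.   114.82]
meas [ 0.566  -0.0562  0.1586 -0.0476 -0.1327 -3.264 ] [-1.7995e+02  3.0000e-02  1.1468e+02] gap 0.23616575342841994 t 8.025
```

View pics/a4.png

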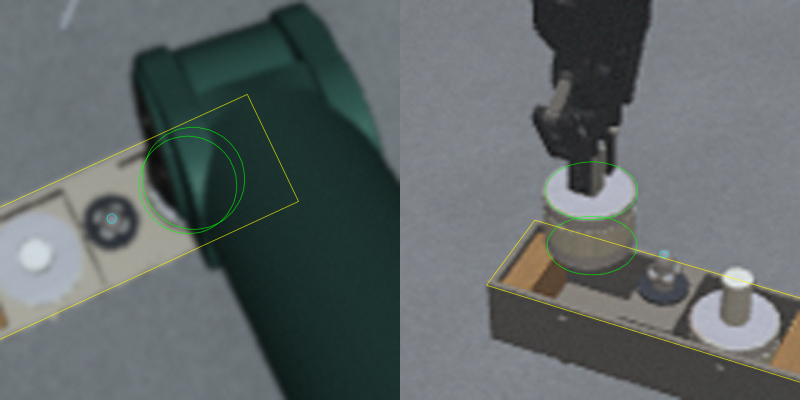

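View pics/a4b.png

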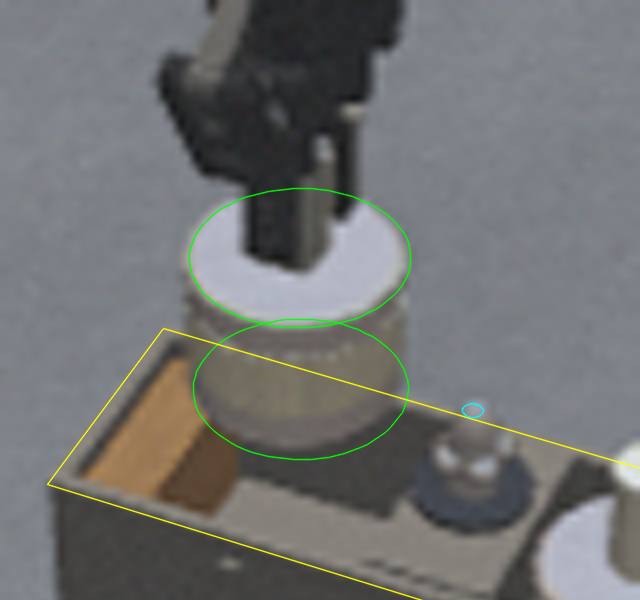

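```bash
python3 - <<'E'
from fit import *; import pickle
t,s=pickle.load(open('p.pkl','rb')); V=[(t,grad(t)),(s,grad(s))]
def box2(x,v):
    T=boxpts(*x); o=[(dense(T(rect(.04,.121,.055))),1)]
    if v is s:
        # visible outer bottom: +x long side and +y end ; vertical edges
        o+=[(dense(T([[.04,-.121,0],[.04,.121,0],[-.04,.121,0]])),.7)]
    return o
def col(x,v): return [(circ(x[0],x[1],.066,.019),1)]
for nm,v in (('both',V),('top',V[:1]),('scene',V[1:])):
    print(nm,fit(box2,[.5436,-.0046,.432],v,np.array([.008,.008,.03])),fit(col,[.5436,-.0046],v,np.array([.006,.006])))
for uv in [(344.3,176.0)]: print('tip scene',onz(s,uv,.096))
print(onz(t,(283+362/6,170+370/6),.066))
for nm,x in (('top',[.5434,-.0048,.431]),('sc',[.5431,-.0002,.4259])):
    cv2.imwrite(f'pics/b_{nm}.png',cv2.resize(overlay(s,[(P,(0,255,0)) for P,w in box2(x,s)+[(circ(x[0],x[1],.066,.019),1),(circ(x[0],x[1],.096,.003),1)]],(345,198),58,'',7)[100:-100],(800,602))[:600])
E
```

```text
both (array([ 0.54294835, -0.00429887,  0.43364429]), np.float64(-66.82325982385645)) (array([ 0.54379643, -0.00422193]), np.float64(-65.04717290388697))
top (array([ 0.54211047, -0.00150568,  0.43432696]), np.float64(-15.357331620875566)) (array([ 0.54266542, -0.00601446]), np.float64(-39.28173936867215))
scene (array([ 0.54287775, -0.00444522,  0.43448093]), np.float64(-52.87140286022553)) (array([ 0.54546122, -0.00306829]), np.float64(-28.099784173149988))
tip scene [ 0.54285198 -0.00283305  0.096     ]
[ 0.5417368  -0.00620593  0.066     ]
```

View pics/b_top.png

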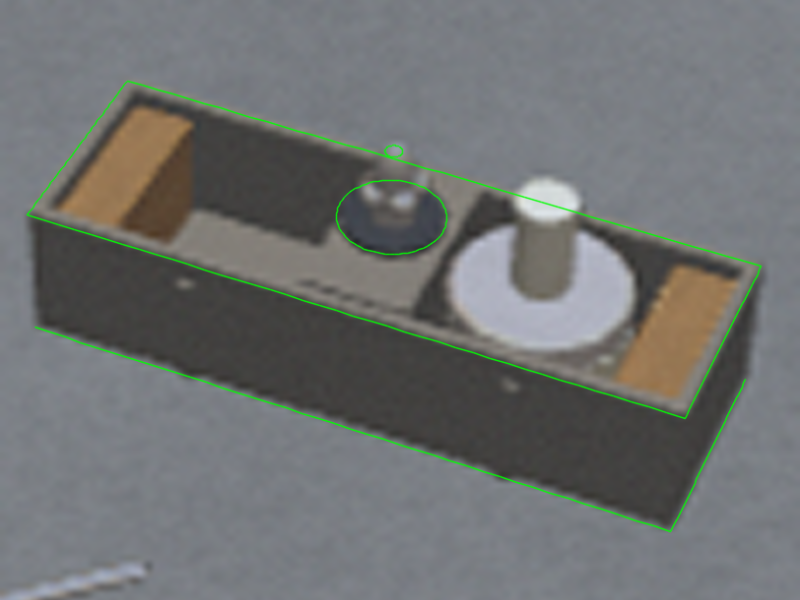

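View pics/b_sc.png

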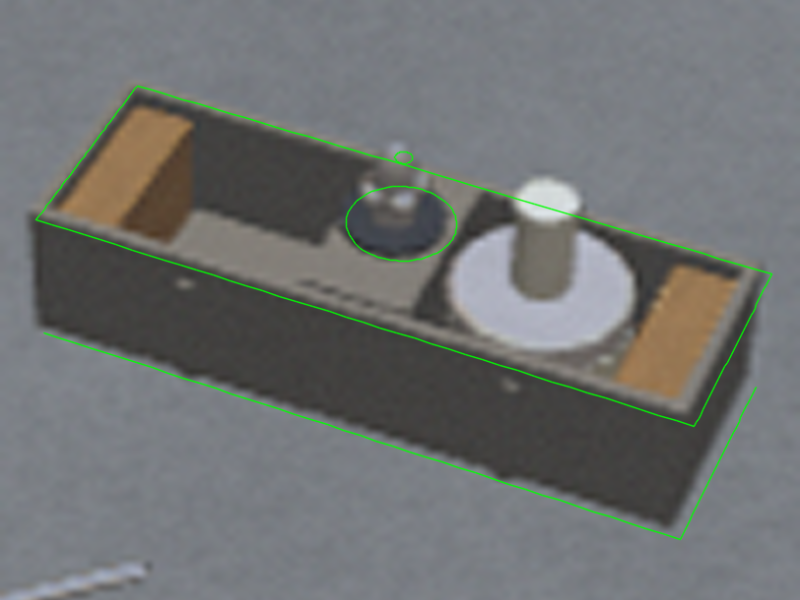

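```bash
python3 - <<'E'
from fit import *
from trk import mean
s=optics.snapshot('scene'); mean(2)
g=grad(s)
for zz in (.084,.085,.086):
    def m(x,v):
        d=np.array([s['eye'][1]-x[1],0]); 
        th=np.arctan2(s['eye'][1]-x[1],s['eye'][0]-x[0]); t=np.linspace(th-1.2,th+1.2,50)
        lo=np.c_[x[0]+.032*np.cos(t),x[1]+.032*np.sin(t),0*t+zz]
        return [(circ(x[0],x[1],.05+zz,.032),1),(lo,.7)]
    print(zz,fit(m,[.566,-.0555],[(s,g)],np.array([.006,.006])))
x=fit(m,[.566,-.0555],[(s,g)],np.array([.006,.006]))[0]
cv2.imwrite('pics/b5.png',overlay(s,[(P,(0,255,0)) for P,w in m(x,s)],(325,165),37,'',8))
E
```

```text
meas [ 0.5662 -0.0553  0.1588  0.0765  0.1007 -2.9805] [-1.7999e+02  1.0000e-02  1.1476e+02] gap 0.24099496512201962 t 8.275
0.084 (array([ 0.56490762, -0.05896131]), np.float64(-46.783244221477766))
0.085 (array([ 0.56570879, -0.05808975]), np.float64(-46.53854660459848))
0.086 (array([ 0.56645093, -0.05717128]), np.float64(-46.28196726746487))
```

View pics/b5.png

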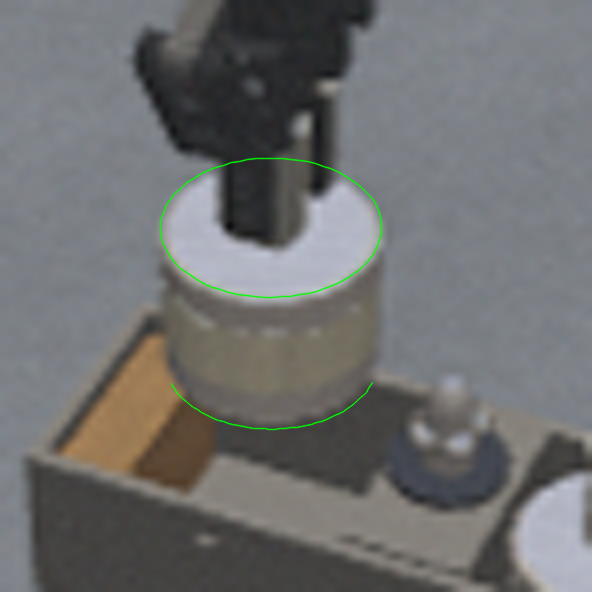

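move_arm --jaw '[12,12,12,12,12,12,12]' --xyz '[[0.8,0.3,10],[0,0,15],[0,0,8],[0,0,5],[0,0,5],[0,0,0],[0,0,0]]' --delta_rot '[[0,0,0],[0,0,0],[0,0,0],[0,0,0],[0,0,0],[0,0,0],[0,0,0]]'

```text
clock: 9.2
eef_pos: [0.5664, -0.0538, 0.116]
tcp_rot: [180.0, 0.0, 114.8]
contact_force: [-0.3, -0.3, -3.2]
finger_gap: 0.243
```

```bash
python3 - <<'E'
from trk import *
did([[.8,.3,43]]); mean(2)
s=optics.snapshot('scene')
cv2.imwrite('pics/b6.png',overlay(s,[],(325,165),37,'',8))
E
```

```text
cmd [ 0.5664 -0.054   0.1155] [180.     0.   114.82]
meas [ 0.5664 -0.0538  0.1161 -0.0082 -0.2342 -3.2046] [1.7996e+02 2.0000e-02 1.1481e+02] gap 0.23730513098442282 t 9.25
```

View pics/b6.png

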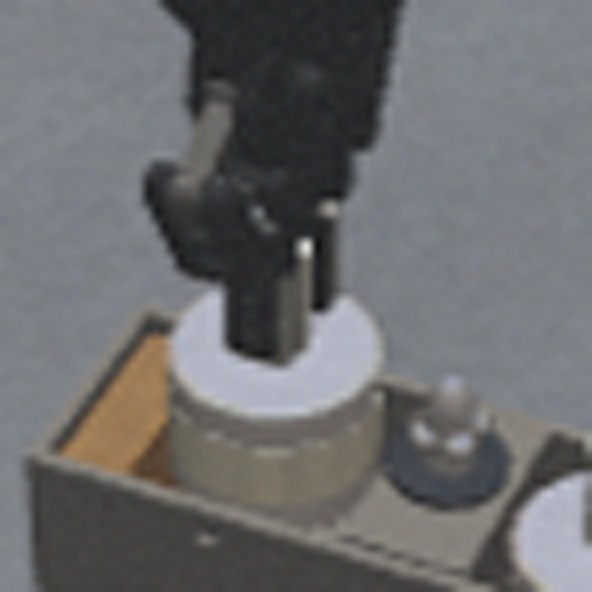

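move_arm --jaw '[12,12,12,12,12,12,12,12]' --xyz '[[0,0,6],[0,0,6],[0,0,6],[0,0,6],[0,0,5],[0,0,4],[0,0,0],[0,0,0]]' --delta_rot '[[0,0,0],[0,0,0],[0,0,0],[0,0,0],[0,0,0],[0,0,0],[0,0,0],[0,0,0]]'

```text
clock: 10.35
eef_pos: [0.5663, -0.0538, 0.0829]
tcp_rot: [180.0, 0.0, 114.8]
contact_force: [0.1, -0.3, -4.0]
finger_gap: 0.238
```

move_arm --jaw '[12,12,12,12,12]' --xyz '[[0,0,2],[0,0,1],[0,0,1],[0,0,0],[0,0,0]]' --delta_rot '[[0,0,0],[0,0,0],[0,0,0],[0,0,0],[0,0,0]]'

```text
clock: 10.98
eef_pos: [0.5662, -0.0539, 0.0789]
tcp_rot: [180.0, 0.0, 114.8]
contact_force: [-0.5, 0.5, -2.4]
finger_gap: 0.237
```

move_arm --jaw '[12,12,12,12]' --xyz '[[0,0,1],[0,0,0.5],[0,0,0],[0,0,0]]' --delta_rot '[[0,0,0],[0,0,0],[0,0,0],[0,0,0]]'

```text
clock: 11.48
eef_pos: [0.5662, -0.0539, 0.0788]
tcp_rot: [-180.0, 0.1, 114.8]
contact_force: [-4.0, -0.4, 8.6]
finger_gap: 0.239
```

move_arm --jaw '[24,30,40,48,48,48]' --xyz '[[0,0,-0.5],[0,0,0],[0,0,0],[0,0,0],[0,0,0],[0,0,0]]' --delta_rot '[[0,0,0],[0,0,0],[0,0,0],[0,0,0],[0,0,0],[0,0,0]]'

```text
clock: 12.22
eef_pos: [0.5662, -0.0538, 0.0777]
tcp_rot: [-180.0, -0.0, 114.8]
contact_force: [0.2, -0.2, -0.5]
finger_gap: 0.558
```

move_arm --jaw '[48,48,48,48,48,48]' --xyz '[[0,0,-15],[0,0,-25],[0,0,-35],[0,0,-35],[0,0,0],[0,0,0]]' --delta_rot '[[0,0,0],[0,0,0],[0,0,0],[0,0,0],[0,0,0],[0,0,0]]'

```text
clock: 12.98
eef_pos: [0.5658, -0.054, 0.188]
tcp_rot: [-180.0, 0.0, 114.8]
contact_force: [-0.1, -0.5, -0.8]
finger_gap: 0.561
```

```bash
python3 - <<'E'
from trk import *
from fit import *
did([[0,0,32+1+33+4+1.5-.5-110-33-1]]); mean(2)
to(9,[.4660,.3345,.188],114.8)
s=optics.snapshot('scene'); g=grad(s)
def m(x,v): return [(circ(x[0],x[1],.055,.032),1),(circ(x[0],x[1],.093,.011),.7)]
x=fit(m,[.5665,-.0545],[(s,g)],np.array([.004,.004])); print(x)
T=boxpts(.5433,-.0045,.4325); print('pocket',T([[0,-.055,0]]))
cv2.imwrite('pics/b7.png',overlay(s,[(P,(0,255,0)) for P,_ in m(x[0],s)],(325,165),37,'',8))
E
```

```text
cmd [ 0.5664 -0.054   0.1885] [180.     0.   114.82]
meas [ 0.5656 -0.054   0.1877 -0.3542 -0.4613 -0.549 ] [-1.7992e+02 -3.0000e-02  1.1481e+02] gap 0.5638205314677506 t 13.025
[[43.9, 8.0, 0.1], [43.9, 8.0, 0.0], [43.9, 8.0, 0.1], [43.9, 8.0, 0.1], [43.8, 8.0, 0.0], [43.9, 8.0, 0.1], [43.8, 8.0, 0.0], [43.9, 8.0, 0.1], [43.8, 7.9, 0.0]] rot [-0. -0.  0.] end [0.466  0.3345 0.188 ]
(array([ 0.56643047, -0.05503989]), np.float64(-67.2354543892167))
pocket [[ 0.56635281 -0.05443564  0.        ]]
```

View pics/b7.png

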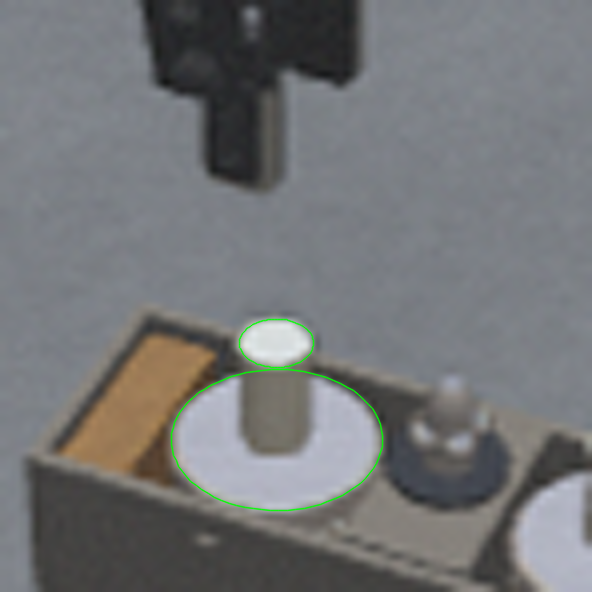

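move_arm --jaw '[55,60,60,60,60,60,60,60,60,60,60,60]' --xyz '[[23.9,4,0],[43.9,8,0],[43.9,8,0],[43.9,8,0],[43.9,8,0],[43.9,8,0],[43.9,8,0],[43.8,8,0],[43.7,7.9,0.5],[20,4,0],[0,0,0],[0,0,0]]' --delta_rot '[[0,0,0],[0,0,0],[0,0,0],[0,0,0],[0,0,0],[0,0,0],[0,0,0],[0,0,0],[0,0,0],[0,0,0],[0,0,0],[0,0,0]]'

```text
clock: 14.62
eef_pos: [0.4664, 0.3321, 0.1867]
tcp_rot: [-179.9, 0.1, 114.7]
contact_force: [0.5, -0.8, 0.2]
finger_gap: 0.702
```

```bash
python3 - <<'E'
from trk import *
did([[23.9+43.9*6+43.8+43.7+20,71.9,.5]]); mean(4)
print(env.read_state()['qpos'].round(1))
to(1,[.4658,.3345,.025],114.8)
E
```

```text
cmd [0.466  0.3345 0.188 ] [180.     0.   114.82]
meas [ 0.4666  0.3321  0.1869  0.1764 -0.7444  0.2793] [-1.7996e+02  8.0000e-02  1.1463e+02] gap 0.7041131273757327 t 14.775
[-22.4  29.3 -24.1 114.1  18.1  40.2 -33.1]
[[0.1, -0.1, 163.0]] rot [-0.   -0.    0.02] end [0.4658 0.3345 0.025 ]
```

move_arm --jaw '[60,60,60,60,60,60,60,60]' --xyz '[[0.1,-0.1,30],[0,0,40],[0,0,35],[0,0,25],[0,0,10],[0,0,0],[0,0,0],[0,0,0]]' --delta_rot '[[0,0,0],[0,0,0],[0,0,0],[0,0,0],[0,0,0],[0,0,0],[0,0,0],[0,0,0]]'

```text
clock: 15.82
eef_pos: [0.4662, 0.3351, 0.0483]
tcp_rot: [179.9, -0.0, 114.8]
contact_force: [0.1, 0.7, 0.6]
finger_gap: 0.703
```

```bash
python3 - <<'E'
from trk import *
did([[.1,-.1,140]]); mean(3)
t=optics.snapshot("top"); s=optics.snapshot('scene')
cv2.imwrite('pics/b8.png',np.hstack([overlay(t,[],(196,266),25,'',8),overlay(s,[],(478,255),25,'',8)]))
E
```

```text
cmd [0.4658 0.3345 0.048 ] [180.     0.   114.82]
meas [ 0.4661  0.3351  0.0482 -0.0895  0.3361  0.2025] [ 1.7992e+02 -2.0000e-02  1.1481e+02] gap 0.7017549546163334 t 15.925
```

View pics/b8.png

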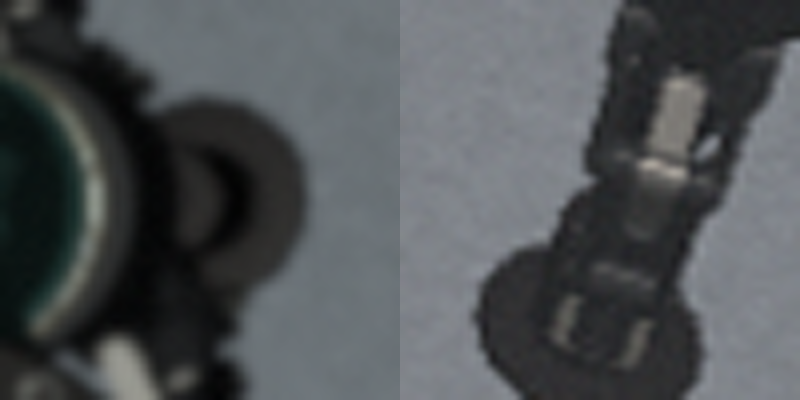

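move_arm --jaw '[60,60,60,60,45,30,22,22,22,22,22]' --xyz '[[0,0,10],[0,0,8.5],[0,0,4],[0,0,0],[0,0,0],[0,0,0],[0,0,0],[0,0,0],[0,0,0],[0,0,0],[0,0,0]]' --delta_rot '[[0,0,0],[0,0,0],[0,0,0],[0,0,0],[0,0,0],[0,0,0],[0,0,0],[0,0,0],[0,0,0],[0,0,0],[0,0,0]]'

```text
clock: 17.45
eef_pos: [0.4658, 0.335, 0.0252]
tcp_rot: [180.0, -0.0, 114.8]
contact_force: [0.6, -0.1, 6.4]
finger_gap: 0.355
```

```bash
python3 - <<'E'
from trk import *
did([[0,0,22.5]]); mean(3)
E
```

```text
cmd [0.4658 0.3345 0.0255] [180.     0.   114.82]
meas [ 0.4658  0.335   0.0252 -0.4139 -0.1524  6.0494] [179.97  -0.   114.82] gap 0.35562528333184523 t 17.55
```

move_arm --jaw '[22,22,22,22,22,22,22]' --xyz '[[0,0,-5],[0,0,-25],[0,0,-40],[0,0,-40],[0,0,-10],[0,0,0],[0,0,0]]' --delta_rot '[[0,0,0],[0,0,0],[0,0,0],[0,0,0],[0,0,0],[0,0,0],[0,0,0]]'

```text
clock: 18.48
eef_pos: [0.4648, 0.3338, 0.1433]
tcp_rot: [-179.8, 0.0, 114.8]
contact_force: [-0.2, 0.3, -1.8]
finger_gap: 0.351
```

```bash
python3 - <<'E'
from trk import *
did([[0,0,-120]]); mean(1)
to(9,[.5433,-.0045,.1455],114.8)
s=optics.snapshot('scene')
cv2.imwrite('pics/b9.png',overlay(s,[],(478,215),45,'',6))
E
```

```text
cmd [0.4658 0.3345 0.1455] [180.     0.   114.82]
meas [ 0.4648  0.3338  0.1433 -0.1951  0.2866 -1.8003] [-1.7983e+02  5.0000e-02  1.1481e+02] gap 0.351374612254819 t 18.475
[[-37.8, -8.0, -0.0], [-37.8, -8.0, -0.0], [-37.8, -8.0, -0.0], [-37.8, -8.0, -0.0], [-37.8, -8.0, -0.0], [-37.8, -8.0, -0.0], [-37.8, -8.0, -0.0], [-37.8, -8.0, -0.0], [-37.8, -8.0, 0.0]] rot [-0. -0.  0.] end [ 0.5433 -0.0045  0.1455]
```

View pics/b9.png

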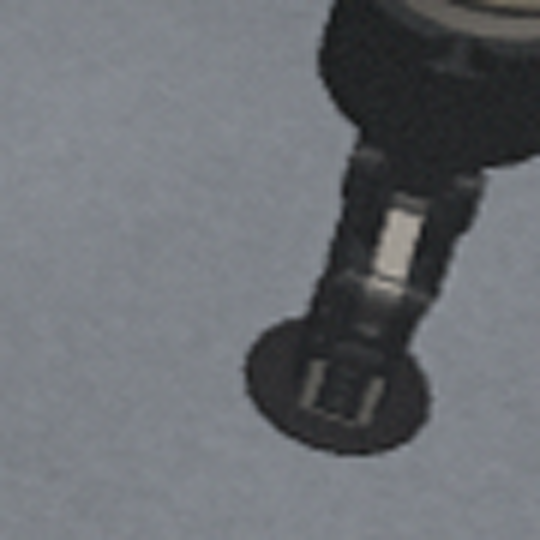

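Cap held upright, flange centred near pixel (480, 236). Moving above the stud.

move_arm --jaw '[22,22,22,22,22,22,22,22,22,22,22,22,22,22]' --xyz '[[-20,-4,0],[-37.8,-8,0],[-37.8,-8,0],[-37.8,-8,0],[-37.8,-8,0],[-37.8,-8,0],[-37.8,-8,0],[-37.8,-8,0],[-37.8,-8,0],[-17.8,-4,0],[0,0,0],[0,0,0],[0,0,0],[0,0,0]]' --delta_rot '[[0,0,0],[0,0,0],[0,0,0],[0,0,0],[0,0,0],[0,0,0],[0,0,0],[0,0,0],[0,0,0],[0,0,0],[0,0,0],[0,0,0],[0,0,0],[0,0,0]]'

```text
clock: 20.32
eef_pos: [0.5429, -0.0029, 0.1449]
tcp_rot: [180.0, -0.0, 114.9]
contact_force: [-0.4, -1.1, -1.7]
finger_gap: 0.355
```

```bash
python3 - <<'E'
from trk import *
from fit import *
did([[-37.8*9,-72,0]]); mean(4)
s=optics.snapshot('scene'); g=grad(s)
P=env.read_state()['eef_pos']
for zz in (P[2]-.0272,P[2]-.0252,P[2]-.0232):
    def m(x,v):
        th=np.arctan2(s['eye'][1]-x[1],s['eye'][0]-x[0]); t=np.linspace(th-1.9,th+1.9,80)
        return [(np.c_[x[0]+.030*np.cos(t),x[1]+.030*np.sin(t),0*t+zz+.0025],1)]
    x=fit(m,P[:2],[(s,g)],np.array([.005,.005])); print(zz,x)
cv2.imwrite('pics/c10.png',overlay(s,[(Q,(0,255,0)) for Q,_ in m(P,s)],(345,160),40,'',7))
E
```

```text
cmd [ 0.5433 -0.0045  0.1455] [180.     0.   114.82]
meas [ 0.5429 -0.0033  0.1449 -0.1414 -0.4154 -1.0734] [180.    -0.   114.87] gap 0.3533746940146957 t 20.475
0.11759933208202131 (array([ 0.54156809, -0.00653591]), np.float64(-39.78914924423094))
0.11959933208202131 (array([ 0.54284525, -0.00442189]), np.float64(-39.78998934340547))
0.12159933208202131 (array([ 0.54442481, -0.00275498]), np.float64(-39.79112291435627))
```

View pics/c10.png

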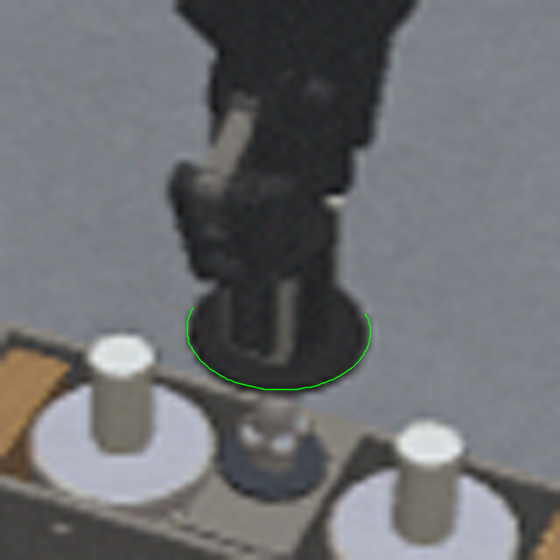

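move_arm --jaw '[22,22,22,22,22,22,22,22]' --xyz '[[0,0,10],[0,0,8],[0,0,6],[0,0,6],[0,0,5],[0,0,4],[0,0,0],[0,0,0]]' --delta_rot '[[0,0,0],[0,0,0],[0,0,0],[0,0,0],[0,0,0],[0,0,0],[0,0,0],[0,0,0]]'

```text
clock: 21.58
eef_pos: [0.5432, -0.0042, 0.1059]
tcp_rot: [180.0, 0.0, 114.8]
contact_force: [-0.9, 0.5, -1.0]
finger_gap: 0.358
```

```bash
python3 - <<'E'
from trk import *
did([[0,0,39]]); mean(3)
s=optics.snapshot('scene')
cv2.imwrite('pics/c11.png',overlay(s,[],(345,170),40,'',7))
E
```

```text
cmd [ 0.5433 -0.0045  0.1065] [180.     0.   114.82]
meas [ 0.5432 -0.0042  0.106  -0.1195 -0.0476 -0.6331] [1.7997e+02 1.0000e-02 1.1481e+02] gap 0.35335142130409436 t 21.675
```

View pics/c11.png

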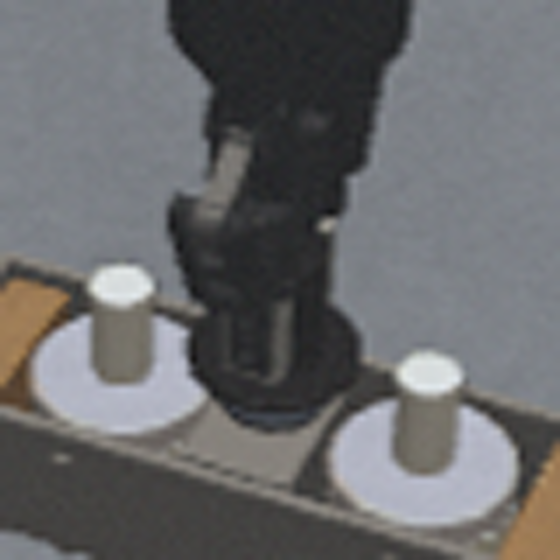

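move_arm --jaw '[22,22,22,22,22,22,22,22]' --xyz '[[0,0,2],[0,0,2],[0,0,2],[0,0,2],[0,0,2],[0,0,2],[0,0,0],[0,0,0]]' --delta_rot '[[0,0,0],[0,0,0],[0,0,0],[0,0,0],[0,0,0],[0,0,0],[0,0,0],[0,0,0]]'

```text
clock: 22.78
eef_pos: [0.5427, -0.0045, 0.0932]
tcp_rot: [-179.9, -0.0, 114.8]
contact_force: [-0.7, -0.7, -3.7]
finger_gap: 0.35
```

move_arm --jaw '[22,22,22,22,22]' --xyz '[[0,0,1.5],[0,0,1.5],[0,0,1],[0,0,0],[0,0,0]]' --delta_rot '[[0,0,0],[0,0,0],[0,0,0],[0,0,0],[0,0,0]]'

```text
clock: 23.4
eef_pos: [0.5431, -0.0041, 0.0901]
tcp_rot: [180.0, 0.0, 114.8]
contact_force: [-0.6, -0.5, 4.9]
finger_gap: 0.357
```

```bash
python3 - <<'E'
from trk import *
did([[0,0,16]]); mean(2)
s=optics.snapshot('scene')
cv2.imwrite('pics/c12.png',overlay(s,[],(345,175),37,'',8))
E
```

```text
cmd [ 0.5433 -0.0045  0.0905] [180.     0.   114.82]
meas [ 5.4320e-01 -4.1000e-03  9.0100e-02 -1.2352e+00 -8.2610e-01  5.3024e+00] [1.7998e+02 1.0000e-02 1.1482e+02] gap 0.3560543484323842 t 23.45
```

View pics/c12.png

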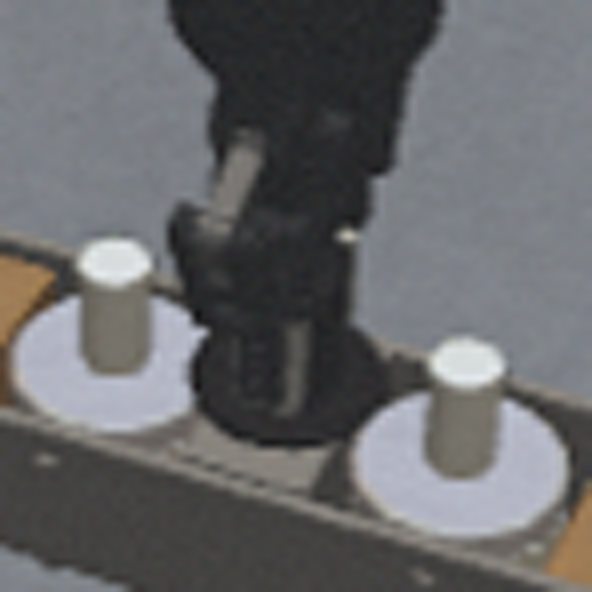

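move_arm --jaw '[22,22,22,22,22,22]' --xyz '[[0,0,1],[0,0,1],[0,0,0.5],[0,0,0.3],[0,0,0],[0,0,0]]' --delta_rot '[[0,0,0],[0,0,0],[0,0,0],[0,0,0],[0,0,0],[0,0,0]]'

```text
clock: 24.3
eef_pos: [0.5432, -0.0041, 0.0878]
tcp_rot: [180.0, 0.0, 114.8]
contact_force: [-1.6, -0.1, 9.3]
finger_gap: 0.356
```

```bash
python3 - <<'E'
from trk import *
did([[0,0,2.8]]); mean(6)
E
```

```text
cmd [ 0.5433 -0.0045  0.0877] [180.     0.   114.82]
meas [ 5.43200e-01 -4.10000e-03  8.78000e-02 -2.25760e+00 -4.26100e-01
  1.02725e+01] [1.7999e+02 3.0000e-02 1.1482e+02] gap 0.35170002658995236 t 24.55
```

```bash
python3 - <<'E'
from trk import *
from fit import *
s=optics.snapshot('scene'); g=grad(s)
def m(x,v): return [(circ(x[0],x[1],.055,.032),1),(circ(x[0],x[1],.093,.011),.7)]
a=fit(m,[.5665,-.0545],[(s,g)],np.array([.004,.004])); print('can',a)
b=fit(m,[.5433-.055*np.sin(.4325),-.0045+.055*np.cos(.4325)],[(s,g)],np.array([.006,.006])); print('packed',b)
zz=env.read_state()['eef_pos'][2]-.0252
def mc(x,v):
    th=np.arctan2(s['eye'][1]-x[1],s['eye'][0]-x[0]); t=np.linspace(th-1.4,th+1.4,80)
    return [(np.c_[x[0]+.030*np.cos(t),x[1]+.030*np.sin(t),0*t+zz+.0025],1)]
c=fit(mc,[.5433,-.0045],[(s,g)],np.array([.004,.004])); print('cap',c,zz)
cv2.imwrite('pics/c13.png',overlay(s,[(P,(0,255,0)) for P,_ in m(a[0],s)+m(b[0],s)+mc(c[0],s)],(345,180),37,'',8))
cv2.imwrite('pics/c14.png',s['color'][:,:,::-1])
E
```

```text
can (array([ 0.56854386, -0.05530838]), np.float64(-63.4339585332331))
packed (array([0.51975949, 0.04578498]), np.float64(-67.73632824461045))
cap (array([ 0.54242493, -0.00222419]), np.float64(-38.95547274973377)) 0.06256085476237191
```

View pics/c13.png

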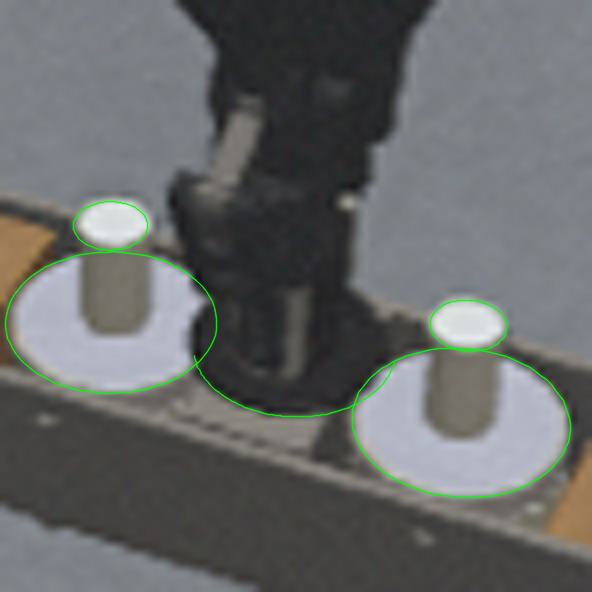

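View pics/c14.png

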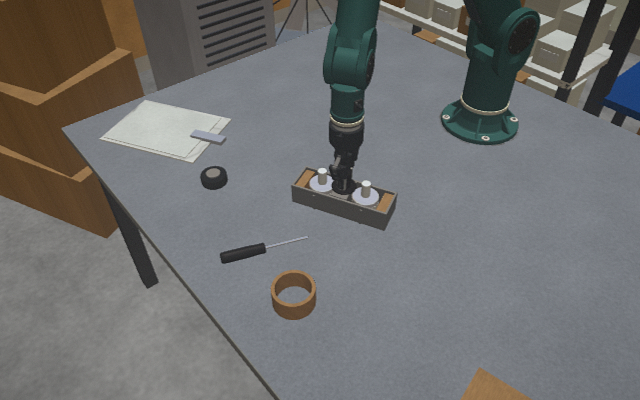

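```bash
python3 - <<'E'
from h import *
print(workorder.finish_job()); st=env.read_state(); print(st['clock'],st['eef_pos'],st['contact_force'])
E
```

```text
the job is handed in; nothing more can be done
None
the job is handed in; nothing more can be done
```

The canister is in the free pocket and released, and the snap cap is pressed past the click. I handed the job in at about 24.6 s with the gripper still holding the cap down.

- **Canister:** I set it down until it met the pocket floor, then opened the fingers. Just after release, the picture put it 0.6 mm from the pocket centre and upright. A repeat check at the end, with the flange covering part of it, read about 2.4 mm off. The two disagree, but both are inside the 7 mm limit.
- **Cap:** The underside is at about 62.6 mm by the arm's reading. The upward force was about 10 N and rose roughly as the spring should, which puts the collar about 3.3 mm down. I inferred the collar travel from force and height rather than seeing it.
- **Cap position:** The arm's reading puts the cap axis within about 0.5 mm of the stud. The last picture fit gave about 2.4 mm, but the cap was partly hidden. I saw no force peak at the click, only the drop past that height, because force was read only at the end of each move.
- **Everything else:** In the last picture the packed canister, the cartons, the tape, the driver and the caster all look undisturbed. I judged that by eye and did not measure each one.

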